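# Read a jar on the coasting rotor

### The arm

A 7-joint arm with a two-finger parallel gripper is mounted at the origin on the work surface. World frame = base frame: x ahead of the robot, y to its left, z up, the work surface at z = 0. Lengths are in m, angles in degrees, forces in N, time in s.
With the tool pointing down it reaches from about 0.35 to 0.9 m from the base axis. Payload 7.2 kg.
Tool frame: the origin (TCP) lies midway between the tips of the shut fingers; the grasp point (between the pads) lies 19 mm behind it; z points along the fingers, y is the line along which they close (so a half turn about z gives the same grasp; the last joint's range is limited). The gripper opens to 88 mm and grips with 3 to 60 N. Pads are 20 mm wide; open, the fingers measure 115 mm over their backs; the gripper's body (75 mm by 178 mm) begins 61 mm behind the grasp point.
Start: joints at [-72.204, 23.554, -0.728, 91.456, 0.321, 64.991, -4.71], TCP at [0.231, 0.581, 0.223] pointing down, gripper open.
Joint ranges: [-169.25, 169.25], [-16.82, 113.86], [-84.01, 82.57], [7.8, 145.47], [-59.2, 239.2], [7.22, 106.19], [-163.78, 163.78]. Speed limits (degrees/s): [136.94, 136.94, 172.46, 172.46, 180, 180, 180].

### API

Orientations are given as a 3x3 rotation matrix whose columns are the frame's x, y, z axes.
In Python, from plant import get_obs, cams, workorder gives the robot as it stands. The module is installed in compiled form; this text tells all that it offers.
- The arm moves only by the tool move_arm, never from a script. Its argument "targets" is a list of rows, each a list of 2 entries, a list of its own where there are three numbers: the shift along the tool's x, y, z as a fraction of full scale, then the turn, a rotation vector about the tool's x, y, z as a fraction of full scale. A call has 1 to 20 rows; each row shifts and turns the commanded pose from where the row before left it, along the tool's axes as they then stand; what a row does not reach is not made up. Full scale, the value 1, is 0.03 m for a shift and 6 degrees for a turn. A row lasts 1/12 s, in which the tool goes at most 41.7 mm and 7.16 degrees, less where a joint would pass 70% of its speed; a pose out of reach is approached as far as the arm can. A call with a number of a shift or a turn outside -1 to 1 is refused whole. A call with a gripper value outside its range is refused whole. "grip" is the opening, from 0 (shut) to 1 (fully open), set as the call begins (left out, the last holds). The fingers move at their own pace and stop on an object; "newtons" is the grip in N (left out, the last holds). Time passes only in rows, so rows that do not move let the fingers close. It gives the time, the measured TCP pose, the force, the opening and the grip force at its end, in the units of the state.
- get_obs(): the state, without advancing time (a new reading comes with each control period).
- cams.camera(name): name is "side" or "top" or "wrist"; returns a dict with "image" (420x560x3 uint8, red, green, blue), "camera_matrix" (3x3 intrinsics, pixels), "R" (3x3) and "t" (3): a world point X has camera coordinates R X + t. Camera axes: x right, y down, z forward; pixel columns grow to the right and rows downward; lengths in m; the calibration is good to about 2 mm. A picture is of the moment at which its call begins. There is no depth.
- workorder.job_done(): hands the job in; it is judged then, once.
Trained networks look in a picture, given as the dict that the camera call returned (one of the last four; its "shot" number tells which), for a name from the list of things; names that differ only in an ending like _2 or _b are one class to them, and where a whole thing is asked for, a point or a joint stands for the part that bears it (a point fixed in the world has none). Each returns a list of dicts, best first, with "conf" (0 to 1); they miss things now and then, are a little off and sometimes report something else, mostly with a low value. They report only what shows in the picture. A call takes as long as a camera call. They do not tell look-alikes from the thing itself.
- cams.recognise(picture, target): "centre" ([column, row] in pixels, amid what is visible of it).
- cams.regions_of(picture, target): "pixels" (420x560 bool, what is visible of it) and "centre" ([column, row] in pixels, amid what is visible of it).
The state is a dict: "t": time; "qpos": joint angles; "dq": joint speeds; "tau": joint torques, N m; "ee_pos": TCP position; "tool_rot": TCP orientation; "force": force on the tool from outside, world axes, zero at the start; "moment": the same for the moment, N m; "gripper_width": finger opening in m; "finger_force": force on a finger pad.
Only numpy, scipy, OpenCV 4.12 (cv2) and the standard library are available. Lean on these libraries where they do the work, as an engineer would, in place of code of your own. Each camera call takes 0.05 s, during which the arm holds its last target. There are 200 camera calls.

### The job

Take the handheld reader out of its holder and use its rubber nose to push the tall jar so that the rotor turns by itself, at a brisk but not violent pace (a little over one radian per second, either way round; never above 2.5). Lift off and, while the rotor is still coasting, keep the nose just over the lid of that jar (centred on it, one to four centimetres above, touching nothing) for a good four seconds, going round with it. Then stand the reader back fully home and upright in its holder, let go and wait until the rotor has stopped; leave everything else where it is.

Things in the scene. Friction and masses are not known exactly. Their poses are not given: they have to be found in the camera images.
- reader: Loose handheld reader, 0.15 kg, nose down in the holder. Black rubber nose below: round rod, 18 mm diameter, 50 mm long. White grip block above, 46 mm (its x) by 36 mm (its y) by 70 mm tall. Origin at the centre of the nose's lower end, z up along the reader: the block spans z = 50 to 120 mm. Grip it from above across its 36 mm width (its y).
- reader_tip (a point): Centre of the lower end of the reader's rubber nose (the reader's origin).
- holder: Grey fixed block 85 x 85 x 60 mm, origin at the centre of its underside on the table. A round 24 mm hole goes straight down through its middle. Fully home, the nose hangs in the hole and the shoulder of the reader's grip block rests on the holder's top: reader origin 10 mm above holder origin. Reader and holder axes are parallel at the start; any yaw is good on return.
- stand: Red fixed round housing, 260 mm in diameter, 46 mm tall, origin at the centre of its underside. It carries the rotor on a vertical low-friction bearing in its middle: an aluminium disc 230 mm in diameter, upper face 70 mm above the table, with the tall jar, a 40 mm hub and nine low caps (22 mm in diameter, tops at 80 mm, 85 mm from the axis, none next to the jar).
- hub (a point): Point on the rotor's vertical axis, on top of its central hub, 80 mm above the table.
- jar_top (a point): Centre of the lid of the tall jar, which is fixed on the rotor: upright, 30 mm in diameter, rising 45 mm above the rotor's upper face; the lid is 115 mm above the table and the jar axis 80 mm from the rotor's axis. It turns with the rotor.
- rotor (a joint): Rotor angle about its vertical axis, rad, unlimited, growing anticlockwise seen from above; at 0 the tall jar lies along the stand's +x from the axis. Pushed, it coasts: nominal mass 0.6 kg, moment of inertia 0.0038 kg m2, bearing drag 0.0005 N m s/rad plus a constant 0.00014 N m (speed decays with a time constant of about 8 s, stopping some 10 to 18 s after a push). Mass may differ by 30 percent.
- tube_rack: Bystander: loose blue tube rack, 110 x 200 x 34 mm, origin at the centre of its underside. Leave alone.
- tip_box: Bystander: loose black tip box with clear lid, 90 x 130 x 62 mm, origin at the centre of its underside. Leave alone.
- bottle: Bystander: loose jar-shaped bottle, 60 mm in diameter, 110 mm tall, origin at the centre of its underside. Leave alone.
There are look-alikes about, which are no part of the job. Of the things that look like the reader, the largest one is meant. Leave any pink look-alike of the holder alone.

How it is judged (in metres and radians):
On the way, in this order (a step that is already met when the one before it is completed fails the run):
1. the reader is lifted clear of its holder, the rotor still at rest (height (world z) of reader_tip above 0.075 m and velocity of joint rotor between -0.1 and 0.1 rad/s), for 0.1 s.
2. the reader's nose pushes the rotor to more than 0.5 rad/s (contact force between reader and stand above 0.02 N and horizontal distance between reader_tip and jar_top below 0.05 m and (velocity of joint rotor above 0.5 rad/s or velocity of joint rotor below -0.5 rad/s)).
3. for 4 s on end the nose stays within 15 mm of the jar's axis, 5 to 45 mm over its lid, touching nothing, the rotor coasting above 0.2 rad/s (horizontal distance between reader_tip and jar_top below 0.015 m and z of reader_tip in the frame of jar_top between 0.005 and 0.045 m and contact force between stand and anything else below 0.05 N and (velocity of joint rotor above 0.2 rad/s or velocity of joint rotor below -0.2 rad/s)), for 4 s.
At the end, for the whole second after the job is handed in: The reader stands fully home in its holder (within 8 mm of the holder's axis, within 4 mm of its full depth, upright within 0.08 rad), released and at rest; the rotor has stopped (below 0.04 rad/s) (horizontal distance between reader and holder below 0.008 m and z of reader in the frame of holder between 0.006 and 0.014 m and angle between reader's own z axis and vertical below 0.08 rad and linear speed of reader below 0.02 m/s and velocity of joint rotor between -0.04 and 0.04 rad/s); the robot touches nothing.
It fails at once if the rotor is spun faster than 2.5 rad/s (velocity of joint rotor above 2.5 rad/s or velocity of joint rotor below -2.5 rad/s).
It fails at once if the fingers or the arm touch the rotor (contact force between any of the fingers, the arm and stand above 0.5 N).
It fails at once if the rotor is struck or pressed with more than 15 N (contact force between reader and stand above 15 N).
It fails at once if the reader is tipped over (angle between reader's own z axis and vertical above 0.7 rad).
It fails at once if a bystander is moved more than 20 mm (distance of any of tube_rack, tip_box, bottle from where it was at the start of the episode above 0.02 m).
It also fails if it takes over 72 s, if anything falls off the work surface, if the arm or the gripper's body presses on something with over 40 N, if the wrist force passes 120 N, or if a joint passes its speed limit or range.

## Working session

There is one attempt and no reset: what is moved stays moved. The work goes in short steps, Python scripts to look and compute and a tool call to move; the robot and the scene stay as the last step left them, time stands still between calls to the robot, and variables do not carry over. Pictures are saved under pics/ and viewed, at most 10 in all, crops included, and the job is handed in when it is done.

Besides the shell and the picture viewer there is one more tool, called after "Request:" as name([rows], argument=value, ...), one row to a line, values as JSON. move_arm: Moves the arm, as the interface text tells. Its arguments: {"type":"object","properties":{"targets":{"type":"array","items":{"type":"array"}},"grip":{"type":"number"},"newtons":{"type":"number"}},"required":["targets"]}

```bash
mkdir -p pics
cat > h.py <<'E'
import numpy as np, cv2
from plant import get_obs, cams, workorder
def shot(n,save=None):
    p=cams.camera(n)
    if save: cv2.imwrite(f'pics/{save}.png',p['image'][:,:,::-1])
    return p
def ray(p,uv):
    d=np.linalg.inv(p['camera_matrix'])@[uv[0],uv[1],1]; R=np.array(p['R']);t=np.array(p['t'])
    return -R.T@t, R.T@d
def atz(p,uv,z):
    o,d=ray(p,uv); return o+d*(z-o[2])/d[2]
def proj(p,X):
    c=p['camera_matrix']@(np.array(p['R'])@X+p['t']); return c[:2]/c[2]
E
python3 - <<'E'
from h import *
o=get_obs(); print(o['t'],o['ee_pos'],o['tool_rot'],o['force'])
for n in('top','side'):
    p=shot(n,n+'1'); print(n,-np.array(p['R']).T@p['t'])
    for w in('reader','holder','stand','hub','jar_top','tube_rack','tip_box','bottle'):
        print(w,[(np.round(r['centre']).tolist(),round(r['conf'],2),np.round(atz(p,r['centre'],{'reader':.13,'holder':.06,'jar_top':.115,'hub':.08}.get(w,.05)),3).tolist()) for r in cams.recognise(p,w)])
i=np.hstack([cv2.imread('pics/top1.png'),cv2.imread('pics/side1.png')])
E
```

```text
0.0 [0.23099052 0.58019318 0.22181117] [[-9.29115320e-01  3.69789809e-01 -4.68282220e-04]
 [ 3.69790082e-01  9.29114054e-01 -1.53956662e-03]
 [-1.34228457e-04 -1.60360106e-03 -9.99998705e-01]] [-0.34904316  0.43160656  0.75451184]
top [ 0.36303432 -0.00257622  1.32684527]
reader [([323.0, 219.0], 0.74, [0.551, -0.157, 0.13]), ([319.0, 186.0], 0.56, [0.646, -0.152, 0.13])]
holder [([332.0, 274.0], 0.87, [0.397, -0.185, 0.06]), ([317.0, 225.0], 0.86, [0.543, -0.146, 0.06])]
stand [([228.0, 230.0], 0.82, [0.537, 0.124, 0.05]), ([131.0, 234.0], 0.5, [0.535, 0.415, 0.05])]
hub [([227.0, 230.0], 0.66, [0.535, 0.122, 0.08])]
jar_top [([228.0, 231.0], 0.69, [0.526, 0.118, 0.115])]
tube_rack [([409.0, 219.0], 0.88, [0.555, -0.43, 0.05]), ([228.0, 228.0], 0.37, [0.542, 0.122, 0.05])]
tip_box [([133.0, 234.0], 0.9, [0.534, 0.41, 0.05])]
bottle [([272.0, 165.0], 0.89, [0.737, -0.016, 0.05]), ([132.0, 235.0], 0.52, [0.53, 0.413, 0.05])]
side [ 0.51397857 -0.81298147  0.85216946]
reader [([272.0, 259.0], 0.98, [0.552, -0.19, 0.13]), ([314.0, 264.0], 0.66, [0.642, -0.212, 0.13]), ([275.0, 305.0], 0.6, [0.548, -0.311, 0.13])]
holder [([269.0, 281.0], 0.92, [0.543, -0.195, 0.06]), ([207.0, 287.0], 0.92, [0.401, -0.197, 0.06]), ([270.0, 259.0], 0.33, [0.55, -0.127, 0.06])]
stand [([258.0, 203.0], 0.62, [0.533, 0.091, 0.05])]
hub [([257.0, 194.0], 0.59, [0.532, 0.094, 0.08])]
jar_top [([254.0, 194.0], 0.72, [0.524, 0.054, 0.115])]
tube_rack [([288.0, 384.0], 0.63, [0.561, -0.436, 0.05]), ([269.0, 260.0], 0.58, [0.55, -0.121, 0.05])]
tip_box [([254.0, 146.0], 0.91, [0.535, 0.376, 0.05]), ([256.0, 192.0], 0.41, [0.531, 0.138, 0.05])]
bottle [([335.0, 223.0], 0.6, [0.733, -0.012, 0.05])]
```

View pics/top1.png

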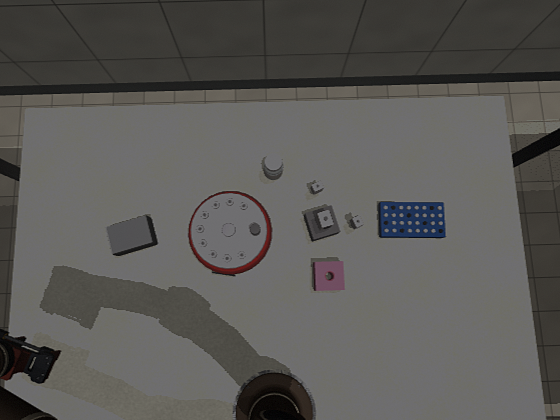

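View pics/side1.png

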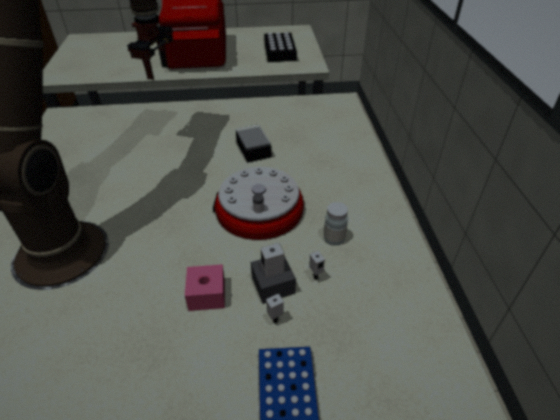

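Top view: the grey holder carries a large reader at (324,217). Small readers stand at (316,187) and (356,221), with a pink holder look-alike at (329,275). The rotor is centred at (229,230) and the jar is at (255,229). The largest reader, the one in the grey holder, is the one meant. I'll confirm it with an enlarged crop.

Run:
```python
from h import *
a=cv2.imread('pics/top1.png')[165:300,180:380]
b=cv2.imread('pics/side1.png')[160:330,190:350]
a=cv2.resize(a,None,fx=4,fy=4,interpolation=cv2.INTER_CUBIC); cv2.imwrite('pics/crop1.png',cv2.convertScaleAbs(a,alpha=1.3))
p=shot('top')
for w in('reader','holder'):
    for r in cams.regions_of(p,w)[:2]:
        m=r['pixels'].astype(np.uint8); c=max(cv2.findContours(m,0,1)[0],key=cv2.contourArea); print(w,r['conf'],m.sum(),cv2.minAreaRect(c))
```

```text
reader 0.78 268 ((324.0500183105469, 219.6500244140625), (17.708751678466797, 15.495159149169922), 71.56504821777344)
reader 0.67 131 ((356.015380859375, 221.77694702148438), (11.28715991973877, 11.907332420349121), 60.2551155090332)
holder 0.96 855 ((328.57232666015625, 275.4464111328125), (28.913881301879883, 30.461946487426758), 87.1375961303711)
holder 0.8 658 ((321.5, 222.5), (30.990318298339844, 30.990318298339844), 71.56504821777344)
```

View pics/crop1.png

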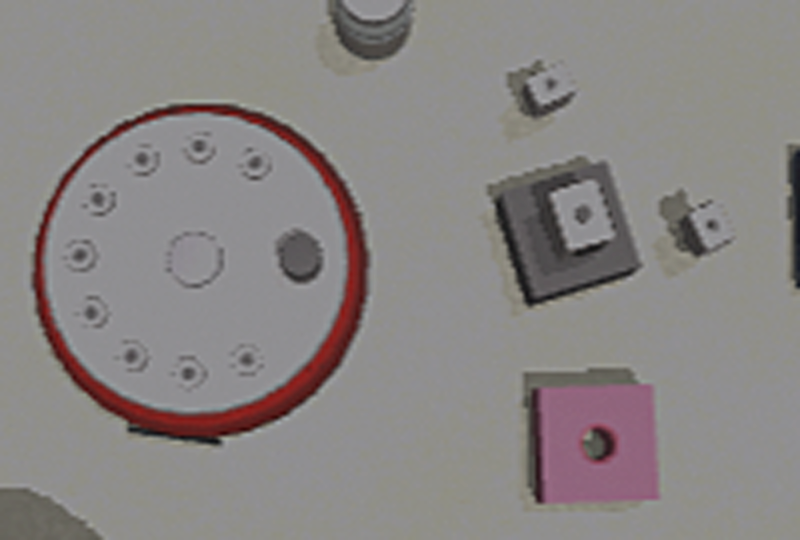

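The crop confirms it: the large white block at crop (582,216) sits in the grey holder, and the two small ones stand on the table. The jar is at crop (300,255), with the caps around the far side.

Request:
move_arm([
  [[-0.5,-0.5,0],[0,0,0]],
  [[-0.9,-0.9,0],[0,0,0]],
  [[-0.95,-0.95,0],[0,0,0]],
  [[-0.95,-0.95,0],[0,0,0]],
  [[-0.95,-0.95,0],[0,0,0]],
  [[-0.95,-0.95,0],[0,0,0]],
  [[-0.95,-0.95,0],[0,0,0]],
  [[-0.95,-0.95,0],[0,0,0]],
  [[-0.95,-0.95,0],[0,0,0]],
  [[-0.95,-0.95,0],[0,0,0]],
  [[-0.95,-0.95,0],[0,0,0]],
  [[-0.95,-0.95,0],[0,0,0]],
  [[-0.95,-0.95,0],[0,0,0]],
  [[-0.95,-0.95,0],[0,0,0]],
  [[-0.95,-0.95,0],[0,0,0]],
  [[-0.95,-0.95,0],[0,0,0]],
  [[-0.95,-0.95,0],[0,0,0]],
  [[-0.95,-0.95,0],[0,0,0]],
  [[-0.95,-0.95,0],[0,0,0]],
  [[-0.95,-0.95,0],[0,0,0]],
], grip=1)

```text
t: 2.72
ee_pos: [0.5422, -0.142, 0.2229]
tool_rot: [[-0.929, 0.369, 0.001], [0.369, 0.929, 0.0], [-0.001, 0.0, -1.0]]
force: [1.2, 0.4, -0.1]
gripper_width: 0.0879
finger_force: 0.0
```

Request:
move_arm([
  [[0,0,0],[0,0,1]],
  [[0,0,0],[0,0,1]],
  [[0,0,0],[0,0,1]],
  [[0,0,0],[0,0,1]],
  [[0,0,0],[0,0,1]],
  [[0,0,0],[0,0,1]],
  [[0,0,0],[0,0,1]],
  [[0,0,0],[0,0,1]],
  [[0,0,0],[0,0,1]],
  [[0,0,0],[0,0,1]],
  [[0,0,0],[0,0,1]],
  [[0,0,0],[0,0,1]],
  [[0,0,0],[0,0,1]],
  [[0,0,0],[0,0,1]],
  [[0,0,0],[0,0,1]],
  [[0,0,0],[0,0,1]],
  [[0,0,0],[0,0,1]],
  [[0,0,0],[0,0,1]],
  [[0,0,0],[0,0,1]],
  [[0,0,0],[0,0,1]],
])

```text
t: 4.38
ee_pos: [0.5416, -0.14, 0.2227]
tool_rot: [[0.788, 0.616, 0.0], [0.616, -0.788, 0.0], [0.0, -0.0, -1.0]]
force: [0.7, 0.2, -0.2]
gripper_width: 0.0878
finger_force: 0.0
```

Request:
move_arm([
  [[0,0,0],[0,0,1]],
  [[0,0,0],[0,0,1]],
  [[0,0,0],[0,0,1]],
  [[0,0,0],[0,0,0.5]],
  [[0,0,0],[0,0,0]],
  [[0,0,0],[0,0,0]],
])

```text
t: 4.88
ee_pos: [0.5416, -0.14, 0.2226]
tool_rot: [[0.954, 0.3, -0.0], [0.3, -0.954, -0.0], [-0.0, 0.0, -1.0]]
force: [0.6, -0.6, 0.3]
gripper_width: 0.088
finger_force: 0.0
```

Run:
```python
from h import *
o=get_obs(); print(o['t'],o['ee_pos'],o['tool_rot'].round(3) if hasattr(o['tool_rot'],'round') else o['tool_rot'],np.round(o['qpos'],1))
p=shot('wrist','w1'); print(p['R'],-np.array(p['R']).T@p['t'])
for X in ([.551,-.162,.13],[.551,-.162,.06],[.535,.122,.08]): print(proj(p,np.array(X)))
```

```text
4.8833 [ 0.54164147 -0.14003098  0.22260475] [[ 0.954  0.3   -0.   ]
 [ 0.3   -0.954 -0.   ]
 [-0.     0.    -1.   ]] [-34.4  26.   60.5 103.4 -24.8  65.3 -38.3]
[[ 2.99589633e-01 -9.54068094e-01 -3.50847801e-04]
 [-9.20928320e-01 -2.89279359e-01  2.61167537e-01]
 [-2.49273107e-01 -7.79199807e-02 -9.65293424e-01]] [ 0.60893771 -0.11842295  0.38418763]
[310.45515561 202.50888688]
[304.39231334 184.78256687]
[  4.10763255 114.04031614]
```

View pics/w1.png

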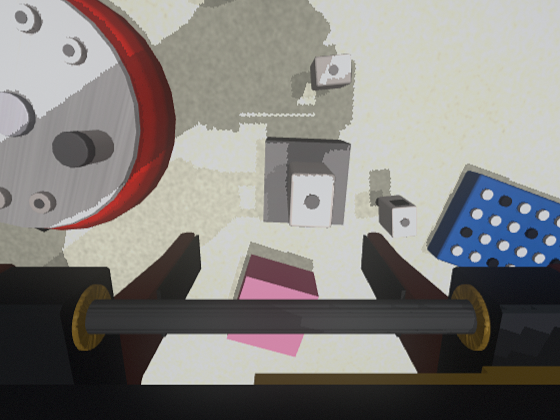

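Wrist view: the reader's top is at (312,201), its sides nearly parallel to the fingers. The jar is at (75,148) with its lid facing the camera, the hub at (10,115), and the pink holder lies below. Next I measure reader, hub and jar.

Run:
```python
from h import *
from scipy.optimize import least_squares
p=shot('wrist'); g=p['image'].astype(int)
r=min(cams.regions_of(p,'reader'),key=lambda r:np.hypot(*(np.array(r['centre'])-[312,201])))
m=r['pixels'].astype(np.uint8)
sub=((g.min(2)>185)&(np.indices(m.shape)[0]>172)&(np.indices(m.shape)[0]<230)&(np.indices(m.shape)[1]>285)&(np.indices(m.shape)[1]<338)).astype(np.uint8)
ys,xs=np.nonzero(m); print(r['centre'],xs.min(),xs.max(),ys.min(),ys.max(),cv2.minAreaRect(max(cv2.findContours(m,0,1)[0],key=cv2.contourArea)))
print('top face px',sub.sum())
c=max(cv2.findContours(sub,0,1)[0],key=cv2.contourArea); q=cv2.boxPoints(cv2.minAreaRect(c)); print(q)
W=np.array([atz(p,u,.13) for u in q]); print(W.round(4),W.mean(0)); 
for i in range(4):
    d=W[(i+1)%4]-W[i]; print(np.linalg.norm(d[:2]),np.degrees(np.arctan2(d[1],d[0])))
# rim-ray estimate of hub,jar from top
print(atz(p,[312,201.5],.13))
print('jar lid',atz(p,[73,149],.115))
t=shot('top'); G=t['image'].astype(int)
red=((G[...,0]>90)&(G[...,1]<60)).astype(np.uint8); red[:180]=0;red[285:]=0;red[:,:180]=0;red[:,280:]=0
c=max(cv2.findContours(red,0,1)[0],key=cv2.contourArea); e=cv2.fitEllipse(c); print('red',e,atz(t,e[0],.03))
print('hub',atz(t,[180+194.5/4,165+259/4],.08),'lid',atz(t,[180+300/4-.0,165+255/4],.115))
# side circle rows of caps
caps=[(144,158),(200,147),(255,161),(98,199),(80,256),(92,313),(132,356),(188,373),(247,359)]
C=np.array([atz(t,[180+a/4,165+b/4],.08)[:2] for a,b in caps])
f=least_squares(lambda x:np.hypot(*(C-x[:2]).T)-.085,[.535,.122]); print('axis',f.x,f.fun.round(4)); print(np.degrees(np.arctan2(*(C-f.x)[:,::-1].T)).round(1))
```

```text
[308.3, 197.2] 286 334 162 227 ((310.0235290527344, 195.19412231445312), (46.70817184448242, 66.03569793701172), 4.39870548248291)
top face px 1992
[[286. 175.]
 [337. 175.]
 [337. 229.]
 [286. 229.]]
[[ 0.5667 -0.1361  0.13  ]
 [ 0.5788 -0.1749  0.13  ]
 [ 0.536  -0.1905  0.13  ]
 [ 0.5232 -0.15    0.13  ]] [ 0.55116705 -0.16287291  0.13      ]
0.04067186918532765 -72.5547625887486
0.04565074314349145 -159.95008207219615
0.04255323229950261 107.450076667759
0.04560758293793067 17.687971725464315
[ 0.55217677 -0.16295926  0.13      ]
jar lid [0.53207728 0.03757971 0.115     ]
red ((270.9736022949219, 274.9430236816406), (45.518898010253906, 58.380096435546875), 45.844417572021484) [ 0.39935371 -0.00401574  0.03      ]
hub [0.53426135 0.11773595 0.08      ] lid [0.5301612  0.03831539 0.115     ]
axis [0.53491823 0.11782814] [ 0.0001 -0.0009  0.0006  0.0001 -0.0002  0.0001  0.     -0.     -0.0003]
[  25.6   -3.6  -32.7   56.9   87.3  117.   146.8  176.2 -153.5]
```

Request:
move_arm([
  [[0.09,0.4,0],[0,0,0]],
  [[0,0.42,0.3],[0,0,0]],
  [[0,0,0.8],[0,0,0]],
  [[0,0,0.8],[0,0,0]],
  [[0,0,0.8],[0,0,0]],
  [[0,0,0.8],[0,0,0]],
  [[0,0,0.7],[0,0,0]],
  [[0,0,0.4],[0,0,0]],
  [[0,0,0.27],[0,0,0]],
  [[0,0,0],[0,0,0]],
  [[0,0,0],[0,0,0]],
])

```text
t: 6.0
ee_pos: [0.5518, -0.1632, 0.0771]
tool_rot: [[0.955, 0.297, 0.0], [0.297, -0.955, -0.0], [0.0, 0.0, -1.0]]
force: [0.4, -0.6, -0.2]
gripper_width: 0.0878
finger_force: 0.0
```

Request:
move_arm([
  [[0,0,0],[0,0,0]],
  [[0,0,0],[0,0,0]],
  [[0,0,0],[0,0,0]],
  [[0,0,0],[0,0,0]],
  [[0,0,0],[0,0,0]],
  [[0,0,0],[0,0,0]],
  [[0,0,0],[0,0,0]],
  [[0,0,0],[0,0,0]],
], grip=0, newtons=30)

```text
t: 6.67
ee_pos: [0.5514, -0.1629, 0.0766]
tool_rot: [[0.955, 0.297, -0.0], [0.297, -0.955, 0.0], [0.0, -0.0, -1.0]]
force: [-0.9, -0.1, -0.1]
gripper_width: 0.0383
finger_force: 0.0
```

Request:
move_arm([
  [[0,0,0],[0,0,0]],
  [[0,0,0],[0,0,0]],
  [[0,0,0],[0,0,0]],
  [[0,0,0],[0,0,0]],
])

```text
t: 7.0
ee_pos: [0.5515, -0.1629, 0.0765]
tool_rot: [[0.955, 0.297, 0.0], [0.297, -0.955, 0.0], [0.0, 0.0, -1.0]]
force: [0.5, 0.1, 0.7]
gripper_width: 0.0359
finger_force: 29.6
```

Request:
move_arm([
  [[0,0,-0.1],[0,0,0]],
  [[0,0,-0.3],[0,0,0]],
  [[0,0,-0.5],[0,0,0]],
  [[0,0,-0.6],[0,0,0]],
  [[0,0,-0.6],[0,0,0]],
  [[0,0,-0.6],[0,0,0]],
  [[0,0,-0.6],[0,0,0]],
  [[0,0,-0.4],[0,0,0]],
  [[0,0,-0.2],[0,0,0]],
  [[0,0,0],[0,0,0]],
  [[0,0,0],[0,0,0]],
])

```text
t: 7.92
ee_pos: [0.5513, -0.1626, 0.1932]
tool_rot: [[0.955, 0.298, -0.0], [0.298, -0.955, 0.0], [-0.0, -0.0, -1.0]]
force: [0.9, 0.5, -1.9]
gripper_width: 0.036
finger_force: 29.6
```

Run:
```python
from h import *
p=shot('side','s2');o=get_obs(); print(o['ee_pos'],np.round(o['qpos'],1),proj(p,o['ee_pos']-np.array([0,0,.0666])))
w=shot('wrist')
a=p['image'][150:330,190:350][:,:,::-1];b=w['image'][:,:,::-1]
cv2.imwrite('pics/c2.png',np.hstack([cv2.resize(a,(373,420)),b[:,150:480]]))
```

```text
[ 0.55105322 -0.1624925   0.19277905] [-29.4  29.3  57.9 103.2 -27.7  63.1 -34.4] [270.67127405 251.15680829]
```

View pics/c2.png

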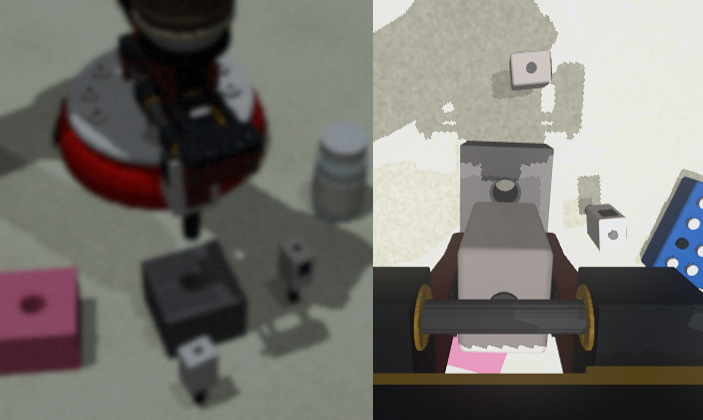

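The reader hangs upright in the grip (tip at about (190,230) in the left crop) and the holder's hole is free. I move to the start point behind the jar and test a rotor-angle estimator there.

Request:
move_arm([
  [[0.04,-0.3,0],[0,0,0]],
  [[0.04,-0.6,0],[0,0,0]],
  [[0.04,-0.8,0],[0,0,0]],
  [[0.04,-0.8,0],[0,0,0]],
  [[0.04,-0.8,0],[0,0,0]],
  [[0.04,-0.8,0],[0,0,0]],
  [[0.04,-0.8,0],[0,0,0]],
  [[0.04,-0.8,0],[0,0,0]],
  [[0.04,-0.7,0],[0,0,0]],
  [[0.04,-0.48,0],[0,0,0]],
  [[0,0,0.3],[0,0,0]],
  [[0,0,0.4],[0,0,0]],
  [[0,0,0.4],[0,0,0]],
  [[0,0,0.1],[0,0,0]],
  [[0,0,0],[0,0,0]],
  [[0,0,0],[0,0,0]],
])

```text
t: 9.35
ee_pos: [0.5015, 0.0364, 0.1572]
tool_rot: [[0.955, 0.295, -0.001], [0.295, -0.955, -0.001], [-0.001, 0.001, -1.0]]
force: [0.1, -0.1, -1.7]
gripper_width: 0.0364
finger_force: 29.6
```

```bash
cat >> h.py <<'E'
AX=np.array([.535,.118])
def est(p,prior,w=14):
    g=cv2.cvtColor(p['image'],cv2.COLOR_RGB2GRAY).astype(np.float32)
    R=np.array(p['R']);t=np.array(p['t'])
    f=p['camera_matrix'][0][0]; d=np.linalg.norm(R@np.array([*AX,.08])+t); s=f/d # px per m
    hp=cv2.GaussianBlur(g,(0,0),.012*s)-cv2.GaussianBlur(g,(0,0),max(.6,.0025*s))
    hp=np.clip(hp,-25,25)
    th=np.arange(prior-w,prior+w,.25); sc=[]
    for a in th:
        b=np.radians(a+np.arange(60,301,30))
        P=np.array([proj(p,np.array([AX[0]+.085*np.cos(x),AX[1]+.085*np.sin(x),.08])) for x in b])
        v=cv2.remap(hp,P[:,0].astype(np.float32).reshape(1,-1),P[:,1].astype(np.float32).reshape(1,-1),1,borderMode=cv2.BORDER_CONSTANT,borderValue=0)
        sc.append(v.sum())
    sc=np.array(sc); i=int(sc.argmax()); return th[i],round(float(sc[i]),1),round(float(np.median(sc)),1),round(float(sc.std()),1)
E
python3 - <<'E'
from h import *
o=get_obs(); print(o['t'],o['ee_pos'],np.round(o['qpos'],1))
ims=[]
for n in('top','side','wrist'):
    p=shot(n); print(n,est(p,-92.8)); ims.append(p['image'][:,:,::-1])
a=cv2.resize(ims[0][165:300,170:300],(400,415)); b=cv2.resize(ims[1][140:260,190:320],(400,370))
h=min(415,370);cv2.imwrite('pics/c3.png',np.hstack([a[:h],b[:h]]))
cv2.imwrite('pics/w3.png',ims[2])
E
```

```text
9.35 [0.50148994 0.03644494 0.15720496] [-56.2  25.   60.9 115.1 -26.6  55.2 -54.6]
top (np.float64(-92.8), 87.5, 8.8, 30.9)
side (np.float64(-100.55), 83.2, 55.6, 31.6)
wrist (np.float64(-94.3), 216.9, -11.7, 90.9)
```

View pics/w3.png

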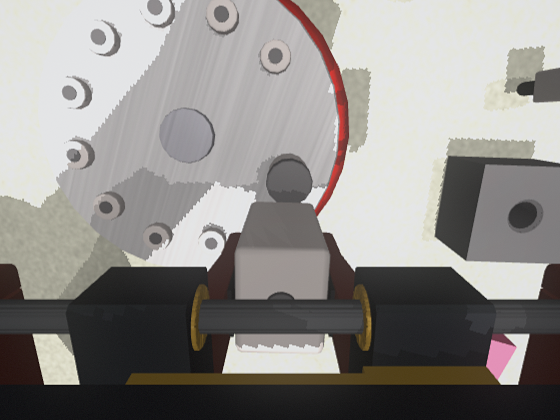

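View pics/c3.png

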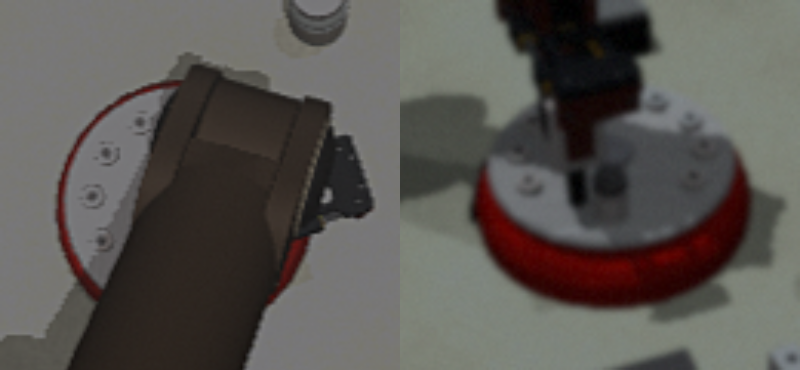

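The wrist view shows the jar at (289,180) just ahead of the held block, with the caps clear. The estimator works best on the wrist camera. Next I work out the push rows.

```bash
cat >> h.py <<'E'
def fr(W,Rt): return [np.round(np.array(Rt).T@np.array(w)/.03,2).tolist() for w in W]
def pol(r,a,z): return np.array([AX[0]+r*np.cos(np.radians(a)),AX[1]+r*np.sin(np.radians(a)),z])
E
python3 - <<'E'
from h import *
import h
o=get_obs(); p=shot('wrist')
best=None
for dx in np.arange(-.004,.0041,.001):
    for dy in np.arange(-.004,.0041,.001):
        h.AX[:]=[.535+dx,.118+dy]; e=est(p,-93.5,3)
        if best is None or e[1]>best[0]: best=(e[1],dx,dy,e[0])
print(best); h.AX[:]=[.535,.118]
P=np.array(o['ee_pos']); d=[1,1.5,2,2.5,3,3.5,4,4.5,5,5.5,6,6.2,6.2,3,1.5,1.5]
z=[0]*13+[.006,.02,.026]
a0=np.degrees(np.arctan2(P[1]-AX[1],P[0]-AX[0])); r=np.hypot(*(P[:2]-AX)); print(a0,r)
W=[];a=a0;Q=pol(r,a,0)
for k,x in enumerate(d):
    a+=x; r=max(.081,r-.0015); N=pol(r,a,0); W.append(N-Q+[0,0,z[k]]); Q=N
print(fr(W,o['tool_rot']),a)
E
```

```text
(225.0, np.float64(0.0), np.float64(0.002), np.float64(-93.75))
-112.26030947816204 0.08734037912413359
[[0.07, -0.01, 0.0], [0.09, 0.01, 0.0], [0.11, 0.02, 0.0], [0.13, 0.02, 0.0], [0.13, 0.06, 0.0], [0.15, 0.08, 0.0], [0.17, 0.08, 0.0], [0.2, 0.07, 0.0], [0.23, 0.06, 0.0], [0.26, 0.04, 0.0], [0.28, 0.02, 0.0], [0.29, -0.01, 0.0], [0.29, -0.04, 0.0], [0.14, -0.03, -0.2], [0.07, -0.02, -0.67], [0.07, -0.02, -0.87]] -55.36030947816204
```

Request:
move_arm([
  [[0.07,-0.01,0],[0,0,0]],
  [[0.09,0.01,0],[0,0,0]],
  [[0.11,0.02,0],[0,0,0]],
  [[0.13,0.02,0],[0,0,0]],
  [[0.13,0.06,0],[0,0,0]],
  [[0.15,0.08,0],[0,0,0]],
  [[0.17,0.08,0],[0,0,0]],
  [[0.2,0.07,0],[0,0,0]],
  [[0.23,0.06,0],[0,0,0]],
  [[0.26,0.04,0],[0,0,0]],
  [[0.28,0.02,0],[0,0,0]],
  [[0.29,-0.01,0],[0,0,0]],
  [[0.29,-0.04,0],[0,0,0]],
  [[0.14,-0.03,-0.2],[0,0,0]],
  [[0.07,-0.02,-0.67],[0,0,0]],
  [[0.07,-0.02,-0.87],[0,0,0]],
])

```text
t: 10.88
ee_pos: [0.5805, 0.0525, 0.2092]
tool_rot: [[0.955, 0.297, -0.003], [0.297, -0.955, -0.001], [-0.004, 0.0, -1.0]]
force: [0.9, 0.3, 0.3]
gripper_width: 0.0359
finger_force: 29.6
```

```bash
sed -i 's/AX=np.array.*/AX=np.array([.535,.1195])/' h.py
python3 - <<'E'
from h import *
o=get_obs(); print(o['t'],o['ee_pos'],np.round(o['dq'],1))
for k in range(6):
    t=get_obs()['t'];p=shot('wrist','r%d'%k); print(t,est(p,-35,28))
E
```

```text
10.8833 [0.58050639 0.05254963 0.20915782] [-12.3 -17.5  17.2 -24.9  19.1  35.  -16.7]
10.8833 (np.float64(-27.25), 160.0, -2.7, 79.9)
10.9333 (np.float64(-25.0), 155.3, 23.3, 73.3)
10.9833 (np.float64(-22.25), 130.2, 31.8, 52.1)
11.0333 (np.float64(-24.75), 95.5, 25.3, 37.2)
11.0833 (np.float64(-13.25), 70.0, 35.0, 32.1)
11.1333 (np.float64(-7.25), 99.1, 35.3, 39.7)
```

```bash
cat >> h.py <<'E'
def model(th,om,dt):
    n=max(1,int(round(dt/.005)))
    for _ in range(n): th+=om*dt/n; om-=(om/7.6+2.1)*dt/n
    return th,om
def chase(th,om,N,K,z=.14,r=.08):
    o=get_obs(); P=np.array(o['ee_pos'])-[0,0,.0666]
    a0=np.degrees(np.arctan2(P[1]-AX[1],P[0]-AX[0])); r0=np.hypot(*(P[:2]-AX)); e0=(a0-th+180)%360-180
    W=[];Q=P
    for k in range(N):
        a,_=model(th,om,(k+1)/12); s=min(1,(k+1)/K); s=s*s*(3-2*s)
        X=pol(r0+(r-r0)*s,a+e0*(1-s),P[2]+(z-P[2])*s); W.append(X-Q); Q=X
    print('t',o['t'],'nose',P.round(4),'err deg',round(e0,2)); print([[v,[0,0,0]] for v in fr(W,o['tool_rot'])]); print('end',model(th,om,N/12))
E
python3 - <<'E'
from h import *
t=get_obs()['t'];P=shot('wrist'); 
for pr in (-3.5,): print(t,est(P,pr,12))
t=get_obs()['t'];P=shot('wrist'); e=est(P,1,12);print(t,e)
t=get_obs()['t']; print(t,get_obs()['ee_pos'])
th=-7.25+76*(t-11.1333); print(th)
chase(th,76,12,9)
E
```

```text
11.1833 (np.float64(-4.0), 125.5, 35.8, 49.8)
11.2333 (np.float64(-1.5), 144.5, 31.4, 68.4)
11.2833 [0.58059936 0.05236862 0.20885152]
4.150000000000027
t 11.2833 nose [0.5806 0.0524 0.1423] err deg -59.96
[[[0.37, -0.14, 0.0], [0, 0, 0]], [[0.47, -0.29, 0.01], [0, 0, 0]], [[0.47, -0.46, 0.01], [0, 0, 0]], [[0.37, -0.62, 0.01], [0, 0, 0]], [[0.19, -0.72, 0.01], [0, 0, 0]], [[-0.01, -0.72, 0.01], [0, 0, 0]], [[-0.17, -0.62, 0.01], [0, 0, 0]], [[-0.24, -0.46, 0.01], [0, 0, 0]], [[-0.22, -0.29, 0.0], [0, 0, 0]], [[-0.18, -0.19, 0.0], [0, 0, 0]], [[-0.19, -0.17, 0.0], [0, 0, 0]], [[-0.21, -0.15, 0.0], [0, 0, 0]]]
end (74.38337852937164, 64.6587659829773)
```

Request:
move_arm([
  [[0.37,-0.14,0.0],[0,0,0]],
  [[0.47,-0.29,0.01],[0,0,0]],
  [[0.47,-0.46,0.01],[0,0,0]],
  [[0.37,-0.62,0.01],[0,0,0]],
  [[0.19,-0.72,0.01],[0,0,0]],
  [[-0.01,-0.72,0.01],[0,0,0]],
  [[-0.17,-0.62,0.01],[0,0,0]],
  [[-0.24,-0.46,0.01],[0,0,0]],
  [[-0.22,-0.29,0.0],[0,0,0]],
  [[-0.18,-0.19,0.0],[0,0,0]],
  [[-0.19,-0.17,0.0],[0,0,0]],
  [[-0.21,-0.15,0.0],[0,0,0]],
])

```text
t: 12.28
ee_pos: [0.5566, 0.1965, 0.2075]
tool_rot: [[0.955, 0.297, 0.0], [0.297, -0.955, -0.0], [-0.0, 0.0, -1.0]]
force: [0.4, -0.2, -1.9]
gripper_width: 0.0359
finger_force: 29.6
```

Run:
```python
from h import *
o=get_obs(); P=o['ee_pos'];print(o['t'],P,np.degrees(np.arctan2(P[1]-AX[1],P[0]-AX[0])))
p=shot('wrist','r7'); print(est(p,74,14)); print(est(p,74,40))
s=shot('top');print(est(s,76,14))
pk=proj(p,pol(.08,74.4,.115)); print(pk)
a=p['image'][:,:,::-1].copy()
for th in(66,74,82): cv2.circle(a,tuple(int(v) for v in proj(p,pol(.08,th,.115))),3,(0,0,255),-1)
cv2.imwrite('pics/r7.png',a)
```

```text
12.2833 [0.55659329 0.19652242 0.20745449] 74.33912042291347
(np.float64(87.75), 109.9, 14.2, 33.7)
(np.float64(88.0), 110.9, 24.8, 34.4)
(np.float64(62.0), 212.4, 14.5, 66.0)
[281.22207884 205.43975073]
```

View pics/r7.png

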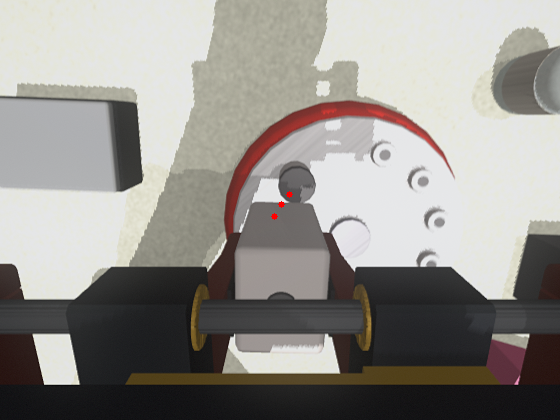

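The wrist view shows the jar lid at (297,182), so θ≈57.8°. The nose is about 16° ahead of it, so I slow down and correct.

Run:
```python
from h import *
t=get_obs()['t'];p=shot('wrist'); e=est(p,57.75+51*(t-12.283),8); print(t,e)
t=get_obs()['t']; th=57.75+51.5*(t-12.2833); print(th)
chase(th,50.5,6,4)
```

```text
12.3833 (np.float64(65.86530000000003), 128.3, 54.2, 70.4)
65.47499999999992
t 12.4333 nose [0.5566 0.1964 0.1411] err deg 8.83
[[[-0.11, -0.07, 0.01], [0, 0, 0]], [[-0.04, -0.03, 0.01], [0, 0, 0]], [[-0.04, -0.02, 0.01], [0, 0, 0]], [[-0.11, -0.06, 0.01], [0, 0, 0]], [[-0.17, -0.07, 0.0], [0, 0, 0]], [[-0.17, -0.06, -0.0], [0, 0, 0]]]
end (89.66572938652219, 46.2670092912471)
```

Request:
move_arm([
  [[-0.11,-0.07,0.01],[0,0,0]],
  [[-0.05,-0.04,0.01],[0,0,0]],
  [[-0.06,-0.03,0.01],[0,0,0]],
  [[-0.12,-0.06,0.01],[0,0,0]],
  [[-0.17,-0.07,0.0],[0,0,0]],
  [[-0.17,-0.06,0.0],[0,0,0]],
])

```text
t: 12.93
ee_pos: [0.5339, 0.1996, 0.2063]
tool_rot: [[0.955, 0.297, -0.0], [0.297, -0.955, -0.0], [-0.0, 0.0, -1.0]]
force: [0.7, 0.2, -0.4]
gripper_width: 0.0361
finger_force: 29.6
```

Run:
```python
from h import *
o=get_obs();t=o['t'];p=shot('wrist'); e=est(p,90,13); print(t,o['ee_pos'],e)
# lid: dark blob near predicted
g=cv2.cvtColor(p['image'],cv2.COLOR_RGB2GRAY).astype(int)
c=proj(p,pol(.08,90,.115)).astype(int); print(c); 
q=[proj(p,pol(.08,a,.115)).round(0).tolist() for a in(80,85,90,95)]; print(q)
print(g[c[1]-40:c[1]+10:4,c[0]-40:c[0]+41:5])
chase(e[0]+48*.05,46,4,3)
```

```text
12.9333 [0.53385639 0.19962595 0.20634671] (np.float64(90.25), 178.5, 47.7, 100.4)
[281 204]
[[288.0, 189.0], [285.0, 197.0], [282.0, 204.0], [280.0, 212.0]]
[[ 66  74  69 180 174 183 179 172 180 178 182 179 203 207 229 229 230]
 [ 65  76 115 175 178 184 180 173 179 177 178 186 229 229 229 230 230]
 [ 65  74 143 174 179 183 179 175 177 177 177 178 229 229 229 229 230]
 [ 66  68 149 151 158 151 149 175 175 177 177 208 229 229 230 230 230]
 [ 68 104 149 142 148 145 142 110 106 150 147 226 224 229 230 230 230]
 [ 66 115 147 144 149 148 104 106 108 108 111 227 226 228 230 230 230]
 [ 67 140 144 146 143 107  91  63  66  62 102 232 229 228 229 229 230]
 [ 66 146 142 147 228  70  85  86  86  86  66 226 229 229 229 230 230]
 [ 66 149 141 142 229  80  85  86  86  86  87 125 229 229 229 229 230]
 [ 65 147 139 231 239  82  81  83  84  85  86  72 228 229 229 230 230]
 [ 63 145 110 105 106 106 106 104 105 106 107 107 104 104 159 228 230]
 [ 74 142 100 105 104 106 106 106 105 106 106 107 108 109 107 230 230]
 [ 62 142 104 106 105 104 105 106 104 106 107 108 107 108 109 231 229]]
t 12.9833 nose [0.5329 0.1998 0.1397] err deg -1.13
[[[-0.19, -0.04, -0.0], [0, 0, 0]], [[-0.2, -0.03, -0.01], [0, 0, 0]], [[-0.19, -0.02, -0.0], [0, 0, 0]], [[-0.17, -0.0, 0.0], [0, 0, 0]]]
end (np.float64(107.54343183029793), 43.340337917066066)
```

Request:
move_arm([
  [[-0.19,-0.04,0.0],[0,0,0]],
  [[-0.2,-0.03,-0.01],[0,0,0]],
  [[-0.19,-0.02,0.0],[0,0,0]],
  [[-0.17,0.0,0.0],[0,0,0]],
])

```text
t: 13.32
ee_pos: [0.5113, 0.1955, 0.2068]
tool_rot: [[0.955, 0.297, -0.0], [0.297, -0.955, 0.0], [-0.0, -0.0, -1.0]]
force: [-0.7, -0.7, -1.2]
gripper_width: 0.0363
finger_force: 29.6
```

Run:
```python
from h import *
o=get_obs();t=o['t'];p=shot('wrist'); e=est(p,107,10); print(t,o['ee_pos'],e)
chase(e[0]+44*.05,43.5,6,4)
```

```text
13.3167 [0.51132723 0.19551954 0.2067611 ] (np.float64(106.5), 177.0, 60.2, 90.2)
t 13.3667 nose [0.5106 0.1951 0.1401] err deg -0.84
[[[-0.17, 0.0, 0.0], [0, 0, 0]], [[-0.18, 0.01, 0.0], [0, 0, 0]], [[-0.17, 0.02, 0.0], [0, 0, 0]], [[-0.16, 0.04, 0.0], [0, 0, 0]], [[-0.15, 0.05, 0.0], [0, 0, 0]], [[-0.15, 0.05, 0.0], [0, 0, 0]]]
end (np.float64(129.50229866570285), 39.71285543872331)
```

Request:
move_arm([
  [[-0.16,0.0,0.0],[0,0,0]],
  [[-0.17,0.01,0.0],[0,0,0]],
  [[-0.16,0.02,0.0],[0,0,0]],
  [[-0.15,0.04,0.0],[0,0,0]],
  [[-0.15,0.05,0.0],[0,0,0]],
  [[-0.14,0.05,0.0],[0,0,0]],
])

```text
t: 13.87
ee_pos: [0.4866, 0.1821, 0.2068]
tool_rot: [[0.955, 0.297, -0.0], [0.297, -0.955, 0.0], [-0.0, -0.0, -1.0]]
force: [0.3, -0.1, -1.6]
gripper_width: 0.036
finger_force: 29.6
```

Run:
```python
from h import *
o=get_obs();t=o['t'];p=shot('wrist'); e=est(p,128,10); print(t,o['ee_pos'],e)
chase(e[0]+41*.05,40,6,4)
```

```text
13.8667 [0.48655529 0.18208972 0.20675763] (np.float64(130.75), 201.4, -18.3, 107.6)
t 13.9167 nose [0.486  0.1814 0.1401] err deg -4.48
[[[-0.17, 0.07, 0.0], [0, 0, 0]], [[-0.2, 0.09, 0.0], [0, 0, 0]], [[-0.19, 0.11, 0.0], [0, 0, 0]], [[-0.15, 0.1, 0.0], [0, 0, 0]], [[-0.11, 0.09, 0.0], [0, 0, 0]], [[-0.1, 0.1, 0.0], [0, 0, 0]]]
end (np.float64(151.90808330529313), 36.43577851246141)
```

Request:
move_arm([
  [[-0.17,0.07,0.0],[0,0,0]],
  [[-0.2,0.09,0.0],[0,0,0]],
  [[-0.18,0.11,0.0],[0,0,0]],
  [[-0.14,0.1,0.0],[0,0,0]],
  [[-0.11,0.09,0.0],[0,0,0]],
  [[-0.1,0.1,0.0],[0,0,0]],
])

```text
t: 14.42
ee_pos: [0.4659, 0.158, 0.2068]
tool_rot: [[0.955, 0.297, 0.0], [0.297, -0.955, 0.0], [0.0, -0.0, -1.0]]
force: [0.1, 0.1, -1.0]
gripper_width: 0.036
finger_force: 29.6
```

Run:
```python
from h import *
o=get_obs();t=o['t'];p=shot('wrist'); e=est(p,151,10); print(t,o['ee_pos'],e)
chase(e[0]+37*.05,36.5,7,4)
```

```text
14.4167 [0.46588267 0.15803631 0.20679181] (np.float64(148.75), 225.0, 54.9, 107.3)
t 14.4667 nose [0.4657 0.1572 0.1402] err deg 0.87
[[[-0.1, 0.09, 0.0], [0, 0, 0]], [[-0.09, 0.08, 0.0], [0, 0, 0]], [[-0.09, 0.09, 0.0], [0, 0, 0]], [[-0.08, 0.1, 0.0], [0, 0, 0]], [[-0.07, 0.11, -0.0], [0, 0, 0]], [[-0.07, 0.11, -0.0], [0, 0, 0]], [[-0.06, 0.11, -0.0], [0, 0, 0]]]
end (np.float64(170.75603971815096), 32.622889510769625)
```

Request:
move_arm([
  [[-0.1,0.09,0.0],[0,0,0]],
  [[-0.09,0.08,0.0],[0,0,0]],
  [[-0.09,0.09,0.0],[0,0,0]],
  [[-0.08,0.1,0.0],[0,0,0]],
  [[-0.07,0.11,0.0],[0,0,0]],
  [[-0.06,0.1,0.0],[0,0,0]],
  [[-0.05,0.1,0.0],[0,0,0]],
])

```text
t: 15.05
ee_pos: [0.4566, 0.134, 0.2068]
tool_rot: [[0.955, 0.297, 0.0], [0.297, -0.955, 0.0], [0.0, -0.0, -1.0]]
force: [0.9, -0.2, -0.6]
gripper_width: 0.0364
finger_force: 29.6
```

Run:
```python
from h import *
o=get_obs();t=o['t'];p=shot('wrist'); e=est(p,170,10); print(t,o['ee_pos'],e)
chase(e[0]+32*.05,31,7,4)
```

```text
15.05 [0.45660899 0.13400712 0.20676823] (np.float64(168.75), 225.0, 31.8, 108.6)
t 15.1 nose [0.4565 0.1333 0.1402] err deg -0.32
[[[-0.05, 0.11, 0.0], [0, 0, 0]], [[-0.05, 0.11, 0.0], [0, 0, 0]], [[-0.05, 0.11, 0.0], [0, 0, 0]], [[-0.04, 0.11, 0.0], [0, 0, 0]], [[-0.03, 0.11, 0.0], [0, 0, 0]], [[-0.03, 0.11, 0.0], [0, 0, 0]], [[-0.02, 0.11, 0.0], [0, 0, 0]]]
end (np.float64(187.41676754030448), 27.529372692065206)
```

Request:
move_arm([
  [[-0.05,0.11,0.0],[0,0,0]],
  [[-0.05,0.11,0.0],[0,0,0]],
  [[-0.05,0.11,0.0],[0,0,0]],
  [[-0.04,0.11,0.0],[0,0,0]],
  [[-0.03,0.1,0.0],[0,0,0]],
  [[-0.02,0.1,0.0],[0,0,0]],
  [[-0.02,0.1,0.0],[0,0,0]],
])

```text
t: 15.68
ee_pos: [0.4559, 0.1106, 0.2068]
tool_rot: [[0.955, 0.297, 0.0], [0.297, -0.955, 0.0], [0.0, -0.0, -1.0]]
force: [0.2, 0.1, -1.5]
gripper_width: 0.0362
finger_force: 29.6
```

Run:
```python
from h import *
o=get_obs();t=o['t'];p=shot('wrist'); e=est(p,187,10); print(t,o['ee_pos'],e)
chase(e[0]+28*.05,26.5,9,5)
```

```text
15.6833 [0.4559092  0.11055679 0.20676686] (np.float64(186.0), 200.0, 18.2, 95.2)
t 15.7333 nose [0.4559 0.1099 0.1402] err deg -0.51
[[[-0.02, 0.1, 0.0], [0, 0, 0]], [[-0.02, 0.1, 0.0], [0, 0, 0]], [[-0.01, 0.1, 0.0], [0, 0, 0]], [[-0.01, 0.1, 0.0], [0, 0, 0]], [[-0.0, 0.1, 0.0], [0, 0, 0]], [[0.0, 0.09, 0.0], [0, 0, 0]], [[0.01, 0.09, 0.0], [0, 0, 0]], [[0.01, 0.09, 0.0], [0, 0, 0]], [[0.01, 0.09, 0.0], [0, 0, 0]]]
end (np.float64(205.76363267173335), 22.50873254319297)
```

Request:
move_arm([
  [[-0.02,0.1,0.0],[0,0,0]],
  [[-0.02,0.1,0.0],[0,0,0]],
  [[-0.01,0.1,0.0],[0,0,0]],
  [[-0.01,0.1,0.0],[0,0,0]],
  [[0.0,0.09,0.0],[0,0,0]],
  [[0.0,0.09,0.0],[0,0,0]],
  [[0.01,0.09,0.0],[0,0,0]],
  [[0.01,0.08,0.0],[0,0,0]],
  [[0.01,0.08,0.0],[0,0,0]],
])

```text
t: 16.48
ee_pos: [0.4625, 0.0866, 0.2068]
tool_rot: [[0.955, 0.297, 0.0], [0.297, -0.955, 0.0], [0.0, -0.0, -1.0]]
force: [0.6, -0.5, -1.6]
gripper_width: 0.0364
finger_force: 29.6
```

Run:
```python
from h import *
o=get_obs();t=o['t'];p=shot('wrist'); e=est(p,205,10); print(t,o['ee_pos'],e)
chase(e[0]+23*.05,21,10,5)
```

```text
16.4833 [0.46253287 0.08660028 0.20676466] (np.float64(204.5), 200.0, 28.2, 88.1)
t 16.5333 nose [0.4627 0.0862 0.1402] err deg -0.94
[[[0.01, 0.08, 0.0], [0, 0, 0]], [[0.01, 0.09, 0.0], [0, 0, 0]], [[0.02, 0.09, 0.0], [0, 0, 0]], [[0.02, 0.08, 0.0], [0, 0, 0]], [[0.02, 0.08, 0.0], [0, 0, 0]], [[0.02, 0.07, 0.0], [0, 0, 0]], [[0.02, 0.07, 0.0], [0, 0, 0]], [[0.02, 0.07, 0.0], [0, 0, 0]], [[0.03, 0.06, 0.0], [0, 0, 0]], [[0.03, 0.06, 0.0], [0, 0, 0]]]
end (np.float64(221.53053090943072), 17.160456459285417)
```

Request:
move_arm([
  [[0.01,0.08,0.0],[0,0,0]],
  [[0.01,0.09,0.0],[0,0,0]],
  [[0.02,0.09,0.0],[0,0,0]],
  [[0.02,0.08,0.0],[0,0,0]],
  [[0.02,0.08,0.0],[0,0,0]],
  [[0.02,0.07,0.0],[0,0,0]],
  [[0.02,0.07,0.0],[0,0,0]],
  [[0.02,0.07,0.0],[0,0,0]],
  [[0.03,0.06,0.0],[0,0,0]],
  [[0.03,0.06,0.0],[0,0,0]],
])

```text
t: 17.37
ee_pos: [0.4749, 0.067, 0.2067]
tool_rot: [[0.955, 0.297, 0.0], [0.297, -0.955, 0.0], [0.0, -0.0, -1.0]]
force: [0.3, 0.6, -1.4]
gripper_width: 0.0365
finger_force: 29.6
```

Run:
```python
from h import *
o=get_obs();t=o['t'];p=shot('wrist'); e=est(p,221,10); print(t,o['ee_pos'],e)
chase(e[0]+18*.05,17,6,4)
```

```text
17.3667 [0.47493004 0.06700058 0.20673776] (np.float64(221.5), 225.0, 25.8, 102.7)
t 17.4167 nose [0.4752 0.0667 0.1402] err deg -0.99
[[[0.03, 0.07, 0.0], [0, 0, 0]], [[0.03, 0.07, 0.0], [0, 0, 0]], [[0.03, 0.07, 0.0], [0, 0, 0]], [[0.03, 0.06, 0.0], [0, 0, 0]], [[0.03, 0.05, 0.0], [0, 0, 0]], [[0.03, 0.05, 0.0], [0, 0, 0]]]
end (np.float64(230.37466807974383), 14.900701568454753)
```

Request:
move_arm([
  [[0.03,0.07,0.0],[0,0,0]],
  [[0.03,0.07,0.0],[0,0,0]],
  [[0.03,0.07,0.0],[0,0,0]],
  [[0.03,0.06,0.0],[0,0,0]],
  [[0.03,0.05,0.0],[0,0,0]],
  [[0.03,0.05,0.0],[0,0,0]],
  [[0.03,0.05,0.0],[0,0,0]],
  [[0.03,0.05,0.0],[0,0,0]],
])

```text
t: 18.08
ee_pos: [0.486, 0.0557, 0.2067]
tool_rot: [[0.955, 0.297, -0.0], [0.297, -0.955, 0.0], [-0.0, -0.0, -1.0]]
force: [0.2, 0.9, -0.9]
gripper_width: 0.036
finger_force: 29.6
```

Run:
```python
from h import *
o=get_obs(); d=np.array([.5515,-.1629,.2067])-o['ee_pos']; print(o['t'],o['ee_pos'],fr([d],o['tool_rot']),np.round(o['qpos'],1),o['tool_rot'])
```

```text
18.0833 [0.48599498 0.05570942 0.20673709] [[-0.08, 7.61, 0.0]] [-64.9  19.5  66.4 113.8 -20.7  59.9 -61.7] [[ 9.54763686e-01  2.97365605e-01 -1.08198467e-05]
 [ 2.97365605e-01 -9.54763686e-01  3.14950225e-05]
 [-9.64860288e-07 -3.32877541e-05 -9.99999999e-01]]
```

Request:
move_arm([
  [[-0.01,0.2,-0.1],[0,0,0]],
  [[-0.01,0.4,-0.1],[0,0,0]],
  [[-0.01,0.6,0],[0,0,0]],
  [[-0.01,0.75,0],[0,0,0]],
  [[-0.01,0.85,0],[0,0,0]],
  [[-0.01,0.85,0],[0,0,0]],
  [[-0.01,0.85,0],[0,0,0]],
  [[-0.01,0.85,0],[0,0,0]],
  [[0,0.8,0.1],[0,0,0]],
  [[0,0.7,0.1],[0,0,0]],
  [[0,0.45,0],[0,0,0]],
  [[0,0.21,0],[0,0,0]],
  [[0,0.1,0],[0,0,0]],
  [[0,0,0],[0,0,0]],
  [[0,0,0],[0,0,0]],
])

```text
t: 19.33
ee_pos: [0.5514, -0.1621, 0.2067]
tool_rot: [[0.955, 0.298, -0.0], [0.298, -0.955, 0.001], [-0.0, -0.001, -1.0]]
force: [0.2, 0.8, -0.8]
gripper_width: 0.0363
finger_force: 29.6
```

Run:
```python
from h import *
o=get_obs(); d=np.array([.5515,-.1629,.0765])-o['ee_pos']; print(o['t'],o['ee_pos'],fr([d],o['tool_rot']))
p=shot('wrist','w4'); q=shot('side')
c=proj(p,[.5512,-.163,.06]).astype(int); print(c, proj(q,[.5512,-.163,.06]))
a=p['image'][110:350,180:440][:,:,::-1]; b=q['image'][200:320,210:340][:,:,::-1]
cv2.imwrite('pics/c4.png',np.hstack([cv2.resize(a,(400,369)),cv2.resize(b,(400,369))]))
```

```text
19.3333 [ 0.55142174 -0.16205466  0.20669751] [[-0.01, 0.03, 4.34]]
[282 190] [271.29498847 270.05035375]
```

View pics/c4.png

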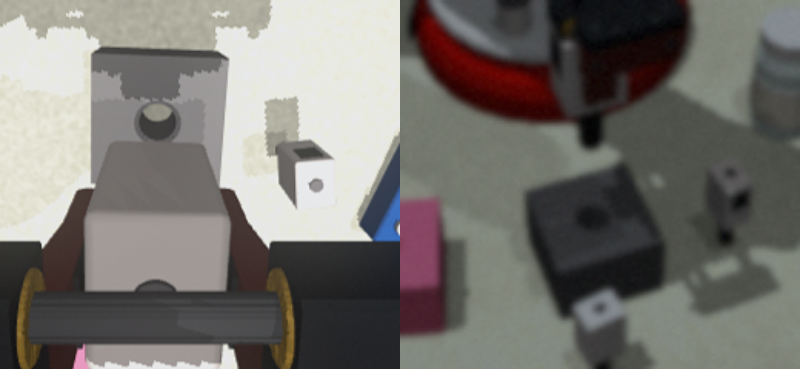

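The crops show the holder's hole in line with the nose and block. I lower the reader, checking forces at the hole entry.

Request:
move_arm([
  [[0,0.03,0.3],[0,0,0]],
  [[0,0,0.6],[0,0,0]],
  [[0,0,0.6],[0,0,0]],
  [[0,0,0.5],[0,0,0]],
  [[0,0,0.4],[0,0,0]],
  [[0,0,0.3],[0,0,0]],
  [[0,0,0.2],[0,0,0]],
  [[0,0,0.2],[0,0,0]],
  [[0,0,0],[0,0,0]],
  [[0,0,0],[0,0,0]],
])

```text
t: 20.27
ee_pos: [0.5518, -0.1639, 0.1139]
tool_rot: [[0.955, 0.297, 0.0], [0.297, -0.955, -0.0], [0.0, 0.0, -1.0]]
force: [0.4, -1.4, -0.2]
gripper_width: 0.036
finger_force: 29.6
```

Request:
move_arm([
  [[0,0,0.2],[0,0,0]],
  [[0,0,0.3],[0,0,0]],
  [[0,0,0.3],[0,0,0]],
  [[0,0,0.2],[0,0,0]],
  [[0,0,0.1],[0,0,0]],
  [[0,0,0.08],[0,0,0]],
  [[0,0,0.04],[0,0,0]],
  [[0,0,0],[0,0,0]],
  [[0,0,0],[0,0,0]],
])

```text
t: 21.02
ee_pos: [0.5518, -0.1639, 0.0773]
tool_rot: [[0.955, 0.297, 0.0], [0.297, -0.955, -0.0], [0.0, 0.0, -1.0]]
force: [-0.4, 0.9, -0.5]
gripper_width: 0.0364
finger_force: 29.6
```

Nearly home, 0.8 mm above the seat. I release gently and retreat.

Request:
move_arm([
  [[0,0,0.02],[0,0,0]],
  [[0,0,0],[0,0,0]],
  [[0,0,0],[0,0,0]],
  [[0,0,0],[0,0,0]],
])

```text
t: 21.35
ee_pos: [0.5518, -0.1637, 0.0767]
tool_rot: [[0.955, 0.297, 0.0], [0.297, -0.955, 0.0], [0.0, 0.0, -1.0]]
force: [0.5, 0.2, -0.4]
gripper_width: 0.0363
finger_force: 29.6
```

Request:
move_arm([
  [[0,0,0],[0,0,0]],
  [[0,0,0],[0,0,0]],
  [[0,0,0],[0,0,0]],
  [[0,0,0],[0,0,0]],
  [[0,0,0],[0,0,0]],
  [[0,0,0],[0,0,0]],
  [[0,0,0],[0,0,0]],
  [[0,0,0],[0,0,0]],
  [[0,0,0],[0,0,0]],
  [[0,0,0],[0,0,0]],
  [[0,0,0],[0,0,0]],
  [[0,0,0],[0,0,0]],
], grip=1)

```text
t: 22.35
ee_pos: [0.5517, -0.1637, 0.0765]
tool_rot: [[0.955, 0.297, -0.0], [0.297, -0.955, 0.0], [-0.0, -0.0, -1.0]]
force: [1.0, -0.3, -0.5]
gripper_width: 0.0879
finger_force: 0.0
```

Request:
move_arm([
  [[0,0,-0.1],[0,0,0]],
  [[0,0,-0.3],[0,0,0]],
  [[0,0,-0.5],[0,0,0]],
  [[0,0,-0.8],[0,0,0]],
  [[0,0,-0.8],[0,0,0]],
  [[0,0,-0.8],[0,0,0]],
  [[0,0,-0.8],[0,0,0]],
  [[0,0,-0.4],[0,0,0]],
  [[0,0,0],[0,0,0]],
  [[0,0,0],[0,0,0]],
  [[0,0,0],[0,0,0]],
  [[0,0,0],[0,0,0]],
])

```text
t: 23.35
ee_pos: [0.551, -0.1633, 0.2102]
tool_rot: [[0.955, 0.297, -0.002], [0.297, -0.955, 0.0], [-0.002, -0.001, -1.0]]
force: [0.3, -0.5, 1.0]
gripper_width: 0.0875
finger_force: 0.0
```

Run:
```python
from h import *
o=get_obs();print(o['t'],o['ee_pos'],o['gripper_width'])
p=shot('wrist'); 
for r in cams.regions_of(p,'reader'):
    m=r['pixels'].astype(np.uint8); print(r['centre'],m.sum(),atz(p,r['centre'],.13))
q=shot('side')
b=proj(p,[.5515,-.163,.13]);print(b)
a=p['image'][80:350,180:440][:,:,::-1]; b=q['image'][150:320,180:350][:,:,::-1]
cv2.imwrite('pics/c5.png',np.hstack([cv2.resize(a,(400,415)),cv2.resize(b,(400,415))]))
t=[]
for k in range(4):
    im=shot('top')['image'][190:275,185:275].astype(int); t.append(im)
print([np.abs(t[k]-t[0]).mean() for k in range(4)])
```

```text
23.35 [ 0.5510306  -0.16331944  0.21016942] 0.0874736097063127
[373.6, 220.1] 1200 [ 0.56425652 -0.23519756  0.13      ]
[281.1, 201.7] 3055 [ 0.5568863  -0.16121601  0.13      ]
[305.7, 72.4] 1347 [ 0.65133751 -0.14976649  0.13      ]
[281.22703976 208.72555485]
[np.float64(0.0), np.float64(0.6960348583877995), np.float64(0.7366013071895425), np.float64(0.7732897603485839)]
```

View pics/c5.png

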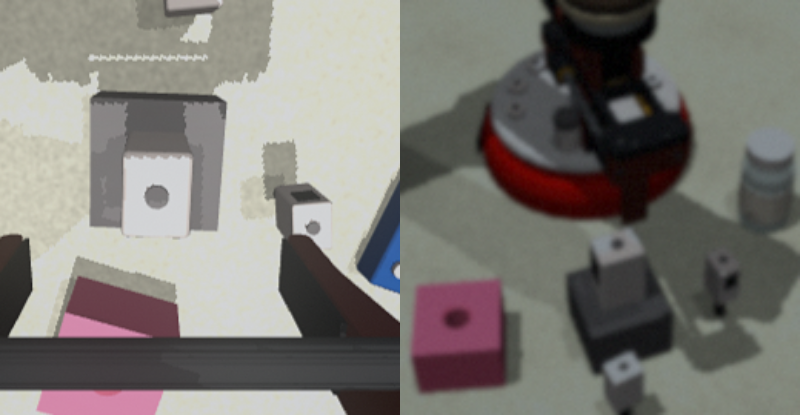

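The crops show the reader upright and home in the grey holder, with the gripper clear. Next I wait for the rotor to stop.

Run:
```python
from h import *
import collections
for k in range(60): p=shot('wrist') if k%20==0 else shot('top'); (k%20==0) and print(get_obs()['t'])
```

```text
23.75
24.75
25.75
```

Request:
move_arm([
  [[0,0,0],[0,0,0]],
  [[0,0,0],[0,0,0]],
  [[0,0,0],[0,0,0]],
  [[0,0,0],[0,0,0]],
  [[0,0,0],[0,0,0]],
  [[0,0,0],[0,0,0]],
  [[0,0,0],[0,0,0]],
  [[0,0,0],[0,0,0]],
  [[0,0,0],[0,0,0]],
  [[0,0,0],[0,0,0]],
  [[0,0,0],[0,0,0]],
  [[0,0,0],[0,0,0]],
  [[0,0,0],[0,0,0]],
  [[0,0,0],[0,0,0]],
  [[0,0,0],[0,0,0]],
  [[0,0,0],[0,0,0]],
  [[0,0,0],[0,0,0]],
  [[0,0,0],[0,0,0]],
  [[0,0,0],[0,0,0]],
  [[0,0,0],[0,0,0]],
])

```text
t: 28.37
ee_pos: [0.5517, -0.1638, 0.2116]
tool_rot: [[0.955, 0.297, 0.0], [0.297, -0.955, 0.0], [0.0, -0.0, -1.0]]
force: [-0.1, 0.3, -0.4]
gripper_width: 0.0878
finger_force: 0.0
```

Request:
move_arm([
  [[0,0,0],[0,0,0]],
  [[0,0,0],[0,0,0]],
  [[0,0,0],[0,0,0]],
  [[0,0,0],[0,0,0]],
  [[0,0,0],[0,0,0]],
  [[0,0,0],[0,0,0]],
  [[0,0,0],[0,0,0]],
  [[0,0,0],[0,0,0]],
  [[0,0,0],[0,0,0]],
  [[0,0,0],[0,0,0]],
  [[0,0,0],[0,0,0]],
  [[0,0,0],[0,0,0]],
  [[0,0,0],[0,0,0]],
  [[0,0,0],[0,0,0]],
  [[0,0,0],[0,0,0]],
  [[0,0,0],[0,0,0]],
  [[0,0,0],[0,0,0]],
  [[0,0,0],[0,0,0]],
  [[0,0,0],[0,0,0]],
  [[0,0,0],[0,0,0]],
])

```text
t: 30.03
ee_pos: [0.5517, -0.1637, 0.2115]
tool_rot: [[0.955, 0.297, 0.0], [0.297, -0.955, 0.0], [0.0, -0.0, -1.0]]
force: [-0.2, -0.2, 0.1]
gripper_width: 0.0875
finger_force: 0.0
```

Run:
```python
from h import *
for k in range(2):
    im=shot('top')['image'][190:275,185:275]; s=shot('wrist')['image'][80:300,0:200]
    np.save(f'a{k}.npy',im); np.save(f'b{k}.npy',s)
    if k==0: 
        print('noise',np.abs(shot('top')['image'][190:275,185:275].astype(int)-im).mean(), np.abs(shot('wrist')['image'][80:300,0:200].astype(int)-s).mean())
print(get_obs()['t'])
```

```text
noise 0.6667538126361656 0.7353030303030303
30.3333
```

Request:
move_arm([
  [[0,0,0],[0,0,0]],
  [[0,0,0],[0,0,0]],
  [[0,0,0],[0,0,0]],
  [[0,0,0],[0,0,0]],
  [[0,0,0],[0,0,0]],
  [[0,0,0],[0,0,0]],
  [[0,0,0],[0,0,0]],
  [[0,0,0],[0,0,0]],
  [[0,0,0],[0,0,0]],
  [[0,0,0],[0,0,0]],
  [[0,0,0],[0,0,0]],
  [[0,0,0],[0,0,0]],
  [[0,0,0],[0,0,0]],
  [[0,0,0],[0,0,0]],
  [[0,0,0],[0,0,0]],
  [[0,0,0],[0,0,0]],
  [[0,0,0],[0,0,0]],
  [[0,0,0],[0,0,0]],
  [[0,0,0],[0,0,0]],
  [[0,0,0],[0,0,0]],
])

```text
t: 32.0
ee_pos: [0.5517, -0.1637, 0.2115]
tool_rot: [[0.955, 0.297, 0.0], [0.297, -0.955, 0.0], [0.0, -0.0, -1.0]]
force: [1.0, -0.3, 0.4]
gripper_width: 0.0879
finger_force: 0.0
```

Run:
```python
from h import *
im=shot('top')['image'][190:275,185:275].astype(int); s=shot('wrist')['image'][80:300,0:200].astype(int)
print(np.abs(im-np.load('a1.npy')).mean(),np.abs(s-np.load('b1.npy')).mean(),get_obs()['t'])
```

```text
0.6557734204793029 0.7306212121212121 32.1
```

Over 1.7 s the pictures differ only by noise, so the rotor has stopped. I hand the job in.

```bash
python3 -c "
from plant import workorder; print(workorder.job_done())"
```

```text
the job is handed in; nothing more can be done
None
```

I handed the job in at about 32 s: I spun the rotor to roughly 1 rad/s, held the nose over the jar for about 5 s while it coasted, put the reader back upright in its holder and let go, and the rotor had stopped; no verdict came back.

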